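# Hold a well plate out over the reading mirror

## Task

Get the well plate ready for a colleague to read from below in the mirror: slide its white carrier board outward along the ledge, without lifting or tilting it, until the engraved line across the board lies on the ledge's front edge, with the board square to the edge and centred over the mirror. More than half of the board then hangs over and it would tip, so finish while holding its inner end, keeping it level, still and resting on the ledge; do not let go. Leave everything else where it stands.

Things in the scene. Friction and masses are not known exactly. Their poses are not given: they have to be found in the camera images.
- carrier: Loose flat white board, 230 mm long (its x), 120 wide, 8 thick, about 0.28 kg. Origin: centre of its underside, also about its centre of mass; +x points to its outer end, z up. A 96-well plate is fixed in its outer part (x -22 to +106 mm, 86 wide, top 16 mm above the underside). The inner end is a blank strip with an upright finger rail. Its dark line is 80 mm from the inner end.
- carrier_rail (a point): Middle of the top of the carrier board's finger rail: a fixed upright white bar 10 mm thick (along the board's x), 70 mm long (along its y), standing 22 mm above the board's top face; its top is 30 mm above the board's underside. It stands at x = -104 mm on the board, with 77 mm of blank flat board outward of it. Axes as the board's.
- carrier_line (a point): Middle of the engraved dark line, 2 mm wide, straight across the carrier board (along its y, full width, seen on top and side edges), at x = -35 mm on the board, 69 mm outward of the rail; this point is at the underside's height. Axes as the board's.
- stand: Plate reading stand, fixed: a grey light housing 220 mm deep, 300 mm wide, whose flat top is the ledge, 140 mm above the bench, and before it a mirror 168 mm wide sloping down and outward from about 20 mm below the ledge. Origin: at bench level straight under the middle of the ledge's front edge; +x points outward from the ledge over the mirror, z up.
- ledge_edge (a point): Middle of the ledge's front edge, at ledge-top height. The edge runs along this point's y (300 mm; dark trim 10 mm deep on the ledge side ends at the edge); +x points outward over the mirror, which is centred on y = 0.
- dropper: small white dropper bottle, 26 mm across, 58 mm high, standing on the ledge of the reading stand beside the carrier board, on one side or the other. Its origin is the centre of its underside. Not to be disturbed.
- jar: small amber screw-cap jar, 30 mm across, 42 mm high, standing on the ledge of the reading stand beside the carrier board, on the other side than the dropper bottle. Its origin is the centre of its underside. Not to be disturbed.
- rack: white plastic tube rack, 100 x 240 mm and 64 mm high, with capped tubes up to 94 mm, standing on the bench to the left of the reading stand. Its origin is the centre of its underside. Not to be disturbed.
- carton_a: upright white reagent carton with a light blue band, 55 x 85 x 115 mm, on the bench to the right of the reading stand. Its origin is the centre of its underside. Not to be disturbed.
- carton_b: flat white reagent carton with a light blue band, 130 x 85 x 55 mm, on the bench to the right of the reading stand. Its origin is the centre of its underside. Not to be disturbed.
- wash_bottle: white plastic bottle, 72 mm across, 160 mm high, on the left of the bench. Its origin is the centre of its underside. Not to be disturbed.
- tip_box: pipette tip box, 85 x 122 x 61 mm, on the right of the bench. Its origin is the centre of its underside. Not to be disturbed.

How it is judged:
At the end, for the whole second after the job is handed in: Engraved line within 5 mm of the ledge's front edge and 12 mm of its middle; board square within 4 degrees, level within 3, still, resting on the ledge (height within 4 mm), touching none of the bystanders, more than half overhanging, and held by the fingers (over 1 N) (x of carrier_line in the frame of ledge_edge between -0.005 and 0.005 m and y of carrier_line in the frame of ledge_edge between -0.012 and 0.012 m and z of carrier_line in the frame of ledge_edge between -0.004 and 0.004 m and angle between the x axis of carrier and the x axis of stand, either way round below 0.07 rad and angle between carrier's own z axis and vertical below 0.05 rad and x of carrier in the frame of ledge_edge above 0.02 m and contact force between the fingers and carrier above 1 N and contact force between carrier and stand above 0.3 N and linear speed of carrier below 0.01 m/s and angular speed of carrier below 0.05 rad/s and contact force between carrier and dropper below 0.1 N and contact force between carrier and jar below 0.1 N and contact force between carrier and rack below 0.1 N and contact force between carrier and carton_a below 0.1 N and contact force between carrier and carton_b below 0.1 N and contact force between carrier and wash_bottle below 0.1 N and contact force between carrier and tip_box below 0.1 N); the arm keeps its last pose, push and grip.
It fails at once if the carrier board is lifted off the ledge (its middle more than 10 mm above the ledge) (z of carrier in the frame of ledge_edge above 0.01 m).
It fails at once if the carrier board tips or tilts by more than about 7 degrees (angle between carrier's own z axis and vertical above 0.12 rad).
It fails at once if the dropper bottle or the jar on the ledge is moved by more than 20 mm or knocked over (distance of any of dropper, jar from where it was at the start of the episode above 0.02 m or angle between any of dropper, jar's own z axis and vertical above 0.35 rad).
It fails at once if another thing on the bench is moved by more than 30 mm or knocked over (distance of any of rack, carton_a, carton_b, wash_bottle, tip_box from where it was at the start of the episode above 0.03 m or angle between any of rack, carton_a, carton_b, wash_bottle, tip_box's own z axis and vertical above 0.35 rad).
It also fails if it takes over 32 s, if anything falls off the work surface, if the arm or the gripper's body presses on something with over 40 N, if the wrist force passes 120 N, or if a joint passes its speed limit or range.

## Robot

A 6-joint arm with a two-finger parallel gripper is mounted at the origin on the work surface. World frame = base frame: x ahead of the robot, y to its left, z up, the work surface at z = 0. Lengths are in m, angles in rad, forces in N, time in s.
With the tool pointing down it reaches from about 0.375 to 0.975 m from the base axis. Payload 3.8 kg.
Tool frame: the origin (TCP) lies at the centre of the arm's flange, where the gripper is bolted on; the fingertips stand 166 mm ahead of it and the grasp point (between the pads) lies 147 mm ahead of it (arm.tcp_to_grasp is the distance from the TCP to the grasp point, in m); z points along the fingers, y is the line along which they close (so a half turn about z gives the same grasp; the last joint's range is limited). The gripper opens to 88 mm and grips with 3 to 60 N. Pads are 18 mm wide; open, the fingers measure 123 mm over their backs; the gripper's body (75 mm by 187 mm) begins 45 mm behind the grasp point.
Start: joints at [1.185, 0.264, 1.604, -0, 1.274, -0.037], TCP at [0.231, 0.634, 0.405] pointing down, gripper open.
Joint ranges: [-2.63, 2.63], [-0.94, 2.18], [0.31, 2.57], [-1.31, 4.45], [0, 2.66], [-2.55, 2.55]. Speed limits (rad/s): [2.57, 2.57, 3.14, 3.14, 3.14, 3.14].

## Interface

Orientations are given as a 3x3 rotation matrix whose columns are the frame's x, y, z axes.
In Python, from workcell import read_state, eyes, arm gives the robot as it stands.
- The arm moves only by the tool jog_arm, never from a script. Its argument "commands" is text: rows parted by semicolons, each of 5 numbers parted by spaces: the shift along the tool's x, y, z in m, then the turn about the tool's z in degrees, then the finger opening in m, from 0 to 0.0881. A call has 1 to 10 rows; each row is the pose to reach, as a shift and turn from the pose commanded when the call began, along the tool's axes at that moment; what a row does not reach only later rows make up. A row lasts 1/8 s, in which the tool goes at most 62.5 mm and 10.7 degrees, less where a joint would pass 70% of its speed; a pose out of reach is approached as far as the arm can. A call with a gripper value outside its range is refused whole. The fingers move at their own pace and stop on an object; "grip_force" is the grip in N (left out, the last holds). Time passes only in rows, so rows that repeat a pose let the fingers close. It gives the time, the measured TCP pose, the force, the opening and the grip force at its end, in the units of the state.
- read_state(): the state, without advancing time (a new reading comes with each control period).
- eyes.capture(name): name is "scene" or "side" or "wrist"; returns a dict with "frame" (400x640x3 uint8, red, green, blue), "z_map" (400x640 float32, m along the optical axis (not along the pixel's ray), 0 where there is no reading), "fov_y" (degrees; the focal length in pixels is half the picture's height over the tangent of half this angle, whatever the lens; pixels are square), "cx", "cy" (the principal point, pixels), "T" (4x4, takes a point from camera to world coordinates). Camera axes: x right, y down, z forward; pixel columns grow to the right and rows downward; lengths in m; the calibration is good to about 2 mm. A picture is of the moment at which its call begins.
- arm.hand_in(): hands the job in; it is judged then, once.
Trained networks look in the newest picture that a camera, given by its name, has taken for a name from the list of things; names that differ only in an ending like _2 or _b are one class to them, and where a whole thing is asked for, a point or a joint stands for the part that bears it (a point fixed in the world has none). Each returns a list of dicts, best first, with "p" (0 to 1); they miss things now and then, are a little off and sometimes report something else, mostly with a low value. They report only what shows in the picture. A call takes as long as a camera call.
- eyes.recognise(camera, thing): "point" ([row, column] in pixels, amid what is visible of it).
- eyes.regions_of(camera, thing): "region" (400x640 bool, what is visible of it) and "point" ([row, column] in pixels, amid what is visible of it).
- eyes.spot_point(camera, thing): "point" ([row, column] in pixels: a listed point, or the origin of a listed thing).
The state is a dict: "t": time; "qpos": joint angles; "qvel": joint speeds; "joint_efforts": joint torques, N m; "tcp_pos": TCP position; "tool_rot": TCP orientation; "force": force on the tool from outside, world axes, zero at the start; "wrist_torque": the same for the moment, N m; "grip_width": opening from 0.0 (shut) to 1.0 (fully open); "grip_force": force on a finger pad.
Only numpy, scipy, OpenCV 4.12 (cv2) and the standard library are available. Lean on these libraries where they do the work, as an engineer would, in place of code of your own. Each camera call takes 0.05 s, during which the arm holds its last target. There are 200 camera calls.

## Working session

There is one attempt and no reset: what is moved stays moved. The work goes in short steps, Python scripts to look and compute and a tool call to move; the robot and the scene stay as the last step left them, time stands still between calls to the robot, and variables do not carry over. Pictures are saved under pics/ and viewed, at most 10 in all, crops included, and the job is handed in when it is done.

Besides the shell and the picture viewer there is one more tool, called as name(argument=value, ...) on one line, values as JSON. jog_arm: Moves the arm, as the interface text tells. Its arguments: {"type":"object","properties":{"commands":{"type":"string"},"grip_force":{"type":"number"}},"required":["commands"]}

```bash
mkdir -p pics; cat > h.py <<'E'
import numpy as np, cv2
from workcell import read_state, eyes, arm
def cap(n): return eyes.capture(n)
def w(c,p,z=None):
    f=200/np.tan(np.radians(c["fov_y"])/2); r,k=p
    d=np.array([(k-c["cx"])/f,(r-c["cy"])/f,1]); T=c["T"]
    if z is None:
        return T[:3,:3]@(d*c["z_map"][int(round(r)),int(round(k))])+T[:3,3]
    D=T[:3,:3]@d; return T[:3,3]+D*(z-T[2,3])/D[2]
def save(c,n): cv2.imwrite("pics/"+n,c["frame"][:,:,::-1])
E
python3 - <<'E'
from h import *
np.set_printoptions(precision=4,suppress=True)
s=read_state();print(s["t"],s["tcp_pos"],s["tool_rot"])
ims=[]
for n in("scene","side","wrist"):
    c=cap(n);ims.append(c["frame"]);print(n,c["T"][:3,3],c["T"][:3,2],c["fov_y"])
    for t,z in(("carrier_rail",.17),("carrier_line",.14),("ledge_edge",.14),("carrier",.14),("dropper",.14),("jar",.14)):
        for d in eyes.spot_point(n,t)[:2]: print(t,np.array(d["point"]),round(d["p"],2),w(c,d["point"],z))
    save(c,n+"0.png")
cv2.imwrite("pics/all.png",cv2.resize(np.vstack([np.hstack(ims[:2]),np.hstack([ims[2],ims[2]*0])]),(800,500))[:,:,::-1])
E
```

```text
0.0 [0.2306 0.634  0.4034] [[-0.9398  0.3418 -0.0008]
 [ 0.3418  0.9398 -0.002 ]
 [ 0.0001 -0.0022 -1.    ]]
scene [1.1688 0.264  1.0791] [-0.5333 -0.2576 -0.8057] 56.04881990479625
carrier_rail [199.  360.6] 0.69 [0.5242 0.094  0.17  ]
carrier_line [227. 358.] 0.79 [0.6004 0.118  0.14  ]
ledge_edge [226.6 318.3] 0.54 [0.6475 0.012  0.14  ]
carrier [235.6 358.4] 0.91 [0.6269 0.1296 0.14  ]
dropper [238.6 406. ] 0.54 [0.5793 0.2565 0.14  ]
jar [224.9 317. ] 0.57 [0.6438 0.0061 0.14  ]
side [-0.2294 -0.9795  0.9658] [ 0.5122  0.6328 -0.5807] 50.32908267999258
carrier_rail [166.8 295.9] 0.86 [0.5342 0.1159 0.17  ]
carrier_line [155.5 287. ] 0.53 [0.5872 0.2493 0.14  ]
ledge_edge [155.7 322.7] 0.6 [0.6944 0.1585 0.14  ]
ledge_edge [168.9 309.9] 0.43 [0.5944 0.1115 0.14  ]
carrier [162.5 315.8] 0.6 [0.6407 0.1344 0.14  ]
dropper [155.8 282.9] 0.61 [0.5734 0.2576 0.14  ]
jar [175.3 337.9] 0.42 [0.6456 0.0107 0.14  ]
wrist [0.1697 0.6572 0.3859] [ 0.242  -0.0875 -0.9663] 63.537348086794985
```

View pics/all.png

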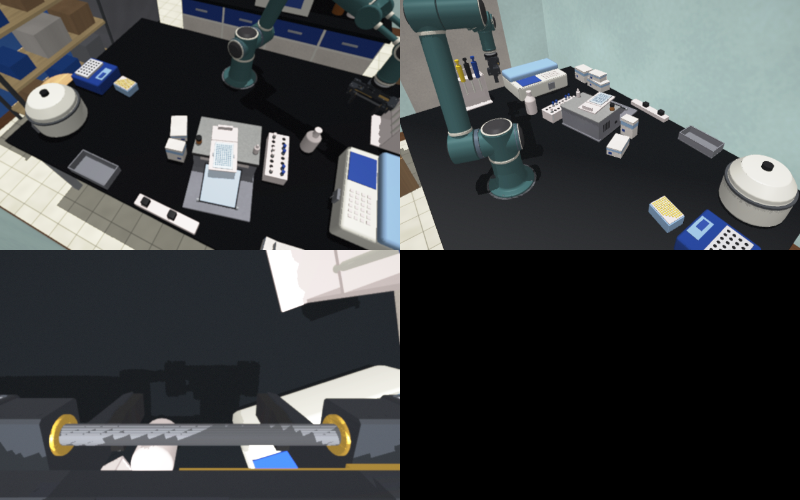

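The overview shows the stand near scene (445,245) in full pixels, with the ledge facing away from the robot. I'll zoom in on it.

```bash
python3 - <<'E'
import cv2
a=cv2.imread("pics/scene0.png")[170:320,270:470]
cv2.imwrite("pics/crop1.png",cv2.resize(a,(800,600),interpolation=cv2.INTER_CUBIC))
E
```

```text
(no output)
```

View pics/crop1.png

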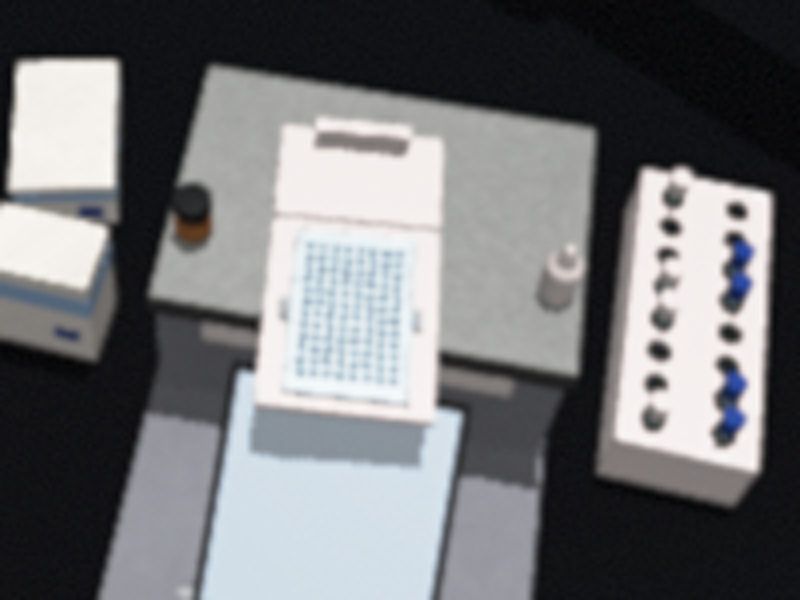

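The crop shows the board on the ledge: line from crop (273,213) to (442,230), front edge from (148,299) to (578,377), jar at left and dropper at right. Next I'll turn these into world positions.

```bash
python3 - <<'E'
from h import *
np.set_printoptions(precision=4,suppress=True)
c=cap("scene")
def q(x,y,z): return w(c,(170+y/4-.4,270+x/4-.4),z)
L={n:q(*p) for n,p in dict(eR=(148,299,.14),eL=(578,377,.14),bR=(208,65,.14),bL=(597,127,.14),lR=(273,213,.148),lL=(442,230,.148),iR=(281,124,.148),iL=(443,138,.148),oR=(257,402,.148),oL=(434,421,.148),rR=(316,118,.17),rL=(411,127,.17)).items()}
for k,v in L.items(): print(k,v)
a=lambda v:np.degrees(np.arctan2(v[1],v[0]))
print("yaw stand",a(L["eL"]-L["eR"])-90,a(L["eR"]-L["bR"]),a(L["eL"]-L["bL"]),"len",np.linalg.norm(L["eL"]-L["eR"]),np.linalg.norm(L["eR"]-L["bR"]))
print("yaw board",a(L["oR"]-L["iR"]),a(L["oL"]-L["iL"]),a(L["lL"]-L["lR"])-90,a(L["iL"]-L["iR"])-90,a(L["oL"]-L["oR"])-90,a(L["rL"]-L["rR"])-90)
# mask+depth refinement
for t in("carrier","stand","dropper","jar"):
    R=eyes.regions_of("scene",t)
    if not R: continue
    m=R[0]["region"]&(c["z_map"]>0);ii=np.argwhere(m)
    P=np.array([w(c,p) for p in ii]);print(t,R[0]["p"],len(P))
    if t=="carrier":
        S=P[(P[:,2]>.13)&(P[:,2]<.165)];r=cv2.minAreaRect(S[:,:2].astype(np.float32)*1000);print(r,np.percentile(P[:,2],[5,50,95]))
    if t=="stand":
        S=P[(abs(P[:,2]-.14)<.006)];r=cv2.minAreaRect(S[:,:2].astype(np.float32)*1000);print(r,len(S))
    else: print(P.mean(0))
E
```

```text
eR [0.7148 0.0068 0.14  ]
eL [0.6463 0.3    0.14  ]
bR [ 0.5063 -0.0422  0.14  ]
bL [0.4371 0.2534 0.14  ]
lR [0.6165 0.0606 0.148 ]
lL [0.5789 0.1774 0.148 ]
iR [0.5405 0.0347 0.148 ]
iL [0.5016 0.1509 0.148 ]
oR [0.7585 0.1099 0.148 ]
oL [0.7218 0.2222 0.148 ]
rR [0.5395 0.0616 0.17  ]
rL [0.5178 0.1287 0.17  ]
yaw stand 13.151407931874957 13.232163459826797 12.57713008536042 len 0.30116045251381635 0.2141193905875444
yaw board 19.03604154220809 17.93177517668853 17.884191665639648 18.535297892757214 18.106800029036663 17.917232989157043
carrier 0.82 3094
((623.4620361328125, 125.07267761230469), (250.9608154296875, 122.76505279541016), 18.714780807495117) [0.1467 0.1516 0.1582]
[0.6389 0.1308 0.1521]
stand 0.83 12339
((607.9774780273438, 134.60955810546875), (280.78863525390625, 301.1020202636719), 13.358139991760254) 3938
dropper 0.4 117
[0.5951 0.2642 0.1699]
jar 0.56 146
[0.6525 0.0125 0.1699]
```

jog_arm(commands="0 0 -0.05 0 0.05; -0.467 -0.402 -0.03 51.8 0.05; -0.467 -0.402 -0.03 51.8 0.05; -0.467 -0.402 -0.03 51.8 0.05; -0.467 -0.402 -0.03 51.8 0.05; -0.467 -0.402 -0.03 51.8 0.05; -0.467 -0.402 -0.03 51.8 0.05; -0.467 -0.402 -0.03 51.8 0.05; -0.467 -0.402 -0.03 51.8 0.05; -0.467 -0.402 -0.03 51.8 0.05")

```text
t: 2.55
tcp_pos: [0.5064, 0.1421, 0.4369]
tool_rot: [[-0.313, 0.95, 0.001], [0.95, 0.313, 0.0], [0.0, 0.001, -1.0]]
force: [0.6, -0.1, 0.2]
grip_width: 0.566
grip_force: 0.0
```

jog_arm(commands="0 0 0 0 0.05; 0 0 0 0 0.05")

```text
t: 2.8
tcp_pos: [0.5057, 0.1439, 0.4365]
tool_rot: [[-0.311, 0.95, -0.0], [0.95, 0.311, 0.001], [0.001, -0.0, -1.0]]
force: [0.2, 0.1, 0.1]
grip_width: 0.573
grip_force: 0.0
```

jog_arm(commands="-0.053 0.01 0 0 0.05; -0.053 0.01 0 0 0.05; -0.053 0.01 0.03 0 0.05; -0.053 0.01 0.03 0 0.05")

```text
t: 3.3
tcp_pos: [0.5302, 0.0984, 0.4041]
tool_rot: [[-0.315, 0.949, -0.005], [0.949, 0.315, -0.0], [0.002, -0.005, -1.0]]
force: [-1.1, 0.5, 0.8]
grip_width: 0.57
grip_force: 0.0
```

```bash
python3 - <<'E'
from h import *
np.set_printoptions(precision=4,suppress=True)
s=read_state();print(s["t"],s["tcp_pos"])
c=cap("wrist");save(c,"w1.png");print(c["T"])
for t,z in(("carrier_rail",.17),("carrier_line",.14),("ledge_edge",.14)):
    for d in eyes.spot_point("wrist",t)[:2]: print(t,np.array(d["point"]),d["p"],w(c,d["point"],z))
E
```

```text
3.3 [0.5302 0.0984 0.4041]
[[ 0.9489  0.3061  0.0765  0.5101]
 [ 0.3155 -0.9171 -0.2436  0.1611]
 [-0.0044  0.2553 -0.9669  0.3853]
 [ 0.      0.      0.      1.    ]]
carrier_rail [215.  327.6] 0.75 [0.5373 0.094  0.17  ]
carrier_line [203.5 415.8] 0.94 [0.6042 0.1158 0.14  ]
```

View pics/w1.png

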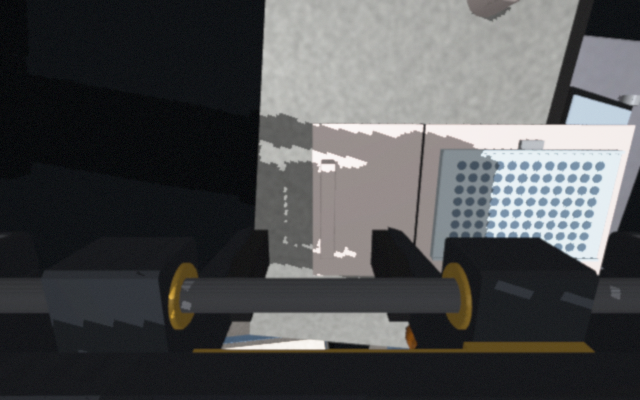

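The wrist view shows the rail at columns 320–335 and rows 160–268, the line from (424,124) to (414,272), and the edge trim at upper right. I'll refine the positions from this view.

```bash
python3 - <<'E'
from h import *
np.set_printoptions(precision=4,suppress=True)
c=cap("wrist")
g=cv2.cvtColor(c["frame"],cv2.COLOR_RGB2GRAY).astype(float)
def fit(pts,z):
    P=np.array([w(c,p,z) for p in pts])[:,:2]; v=cv2.fitLine(P.astype(np.float32),cv2.DIST_HUBER,0,.001,.001).ravel()
    a=np.degrees(np.arctan2(v[1],v[0]))%180-90; return a,P[0],P[-1],v
# engraved line: darkest col near it
L=[(r,410+np.argmin(g[r,410:428])) for r in range(128,225,3)]
print("line",fit(L,.148),L[0],L[-1])
# ledge trim: outer edge
for r in (10,50,90): print(r,g[r,545:600].astype(int))
print("railrow",g[200,310:345].astype(int)); 
E
```

```text
line (np.float32(18.095009), array([0.5854, 0.1698]), array([0.6085, 0.0988]), array([ 0.3106, -0.9505,  0.5965,  0.1352], dtype=float32)) (128, np.int64(418)) (224, np.int64(410))
10 [166 166 167 167 169 170 170 168 166 163 161 158 155 154 154 156 157 158
 161 161 151 119  70  42  37  37  34  36  34  35  38  36  36  37  36  31
  26  21  17  19  18  19  19  13  18  19  17  18  20  21  18  17  18  15
  17]
50 [170 172 172 171 171 170 168 168 166 162 148  99  53  38  37  36  37  35
  33  36  33  36  34  39  66 114 141 148 149 147 149 147 147 145 146 143
 145 144 144 144 144 144 143 145 143 145 143 142 144 145 145 144 142 143
 144]
90 [123  73  43  38  36  38  36  37  37  37  37  36  37  36  32  28  27  27
  25  29  29  25  28  24  27  27  31  28  29  24  30  26  30  37  42  52
  70  86  96 112 128 134 138 142 147 148 146 146 144 146 145 144 146 145
 144]
railrow [142 143 144 143 143 141 138 141 143 143 145 144 144 145 143 144 143 145
 143 137 130 137 143 143 144 143 144 144 143 143 143 142 143 143 143]
```

```bash
python3 - <<'E'
from h import *
np.set_printoptions(precision=4,suppress=True)
c=cap("wrist");s=read_state();print(s["tcp_pos"])
g=cv2.GaussianBlur(cv2.cvtColor(c["frame"],cv2.COLOR_RGB2GRAY),(3,3),0).astype(float)
P=[]
for r in range(8,100,6):
    d=np.diff(g[r,530:585]);k=530+np.argmin(d)+.5;P.append(w(c,(r,k),.14)[:2])
P=np.array(P,np.float32);v=cv2.fitLine(P,cv2.DIST_HUBER,0,.001,.001).ravel();a=np.arctan2(v[1],v[0])%np.pi-np.pi/2
print("edge yaw",np.degrees(a)); n=np.array([np.cos(a),np.sin(a)])
E=np.array([.6806,.1534]);print("edge offset vs scene E (mm)",((P-E)@n*1000+10).mean())
for d in eyes.spot_point("wrist","carrier_rail")[:1]: print(w(c,d["point"],.17))
for d in eyes.spot_point("wrist","carrier_line")[:1]: print(w(c,d["point"],.14))
E
```

```text
[0.532  0.0974 0.4078]
edge yaw 12.906503
edge offset vs scene E (mm) 11.983020160541493
[0.536  0.0963 0.17  ]
[0.6005 0.1198 0.14  ]
```

jog_arm(commands="0 0.002 0.03 0 0.05; 0 0.002 0.06 0 0.05; 0 0.002 0.08 0 0.05; 0 0.002 0.088 0 0.05; 0 0.002 0.088 0 0.05; 0 0.002 0.088 0 0.05")

```text
t: 4.45
tcp_pos: [0.5343, 0.0975, 0.3197]
tool_rot: [[-0.313, 0.95, 0.002], [0.95, 0.313, 0.0], [-0.0, 0.002, -1.0]]
force: [0.2, 0.6, 0.0]
grip_width: 0.568
grip_force: 0.0
```

```bash
python3 - <<'E'
from h import *
np.set_printoptions(precision=4,suppress=True)
c=cap("wrist");save(c,"w2.png");s=read_state();print(s["t"],s["tcp_pos"],s["force"])
for d in eyes.spot_point("wrist","carrier_rail")[:1]: print(d,w(c,d["point"],.17))
E
```

```text
4.5 [0.5343 0.0975 0.3198] [-0.2631  0.1114 -0.1671]
{'point': [266.7, 317.3], 'p': 0.87} [0.5354 0.095  0.17  ]
```

View pics/w2.png

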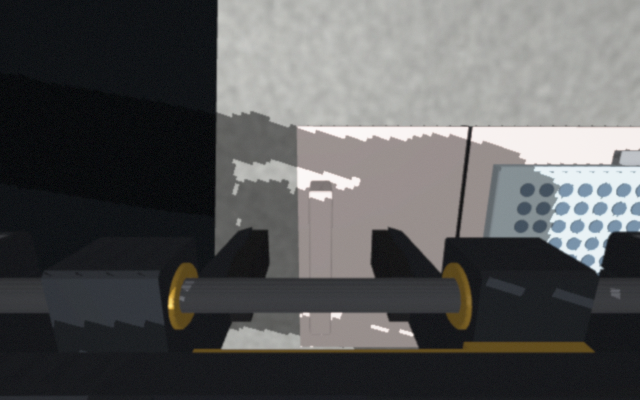

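The fingers straddle the rail (columns 308–332, midway between them), so I'll close.

jog_arm(commands="0 0 0 0 0.03; 0 0 0 0 0.02; 0 0 0 0 0.012; 0 0 0 0 0.006; 0 0 0 0 0.006; 0 0 0 0 0.006", grip_force=25)

```text
t: 5.3
tcp_pos: [0.5338, 0.0975, 0.3185]
tool_rot: [[-0.313, 0.95, 0.0], [0.95, 0.313, 0.0], [-0.0, 0.0, -1.0]]
force: [0.7, 0.6, 0.2]
grip_width: 0.114
grip_force: 25.0
```

```bash
cat > m.py <<'E'
from h import *
import sys
np.set_printoptions(precision=4,suppress=True)
s=read_state();print(s["t"],s["tcp_pos"],s["force"],s["grip_force"],s["grip_width"])
R=s["tool_rot"];y=R[:2,1];a=np.degrees(np.arctan2(y[1],y[0]));print("tool y yaw",a)
c=cap("wrist");save(c,sys.argv[1])
g=cv2.cvtColor(c["frame"],cv2.COLOR_RGB2GRAY).astype(float)
for cam in("wrist","scene"):
    if cam!="wrist":c=cap(cam);save(c,"s"+sys.argv[1])
    for t,z in(("carrier_rail",.17),("carrier_line",.14),("ledge_edge",.14)):
        for d in eyes.spot_point(cam,t)[:1]: print(cam,t,np.array(d["point"]),d["p"],w(c,d["point"],z))
E
python3 m.py w3.png
```

```text
5.3 [0.5338 0.0975 0.3185] [0.711  0.5638 0.2446] 25.00021160580218 0.11429807282129262
tool y yaw 18.215746712317824
wrist carrier_rail [270.3 316.7] 0.97 [0.5347 0.0938 0.17  ]
wrist carrier_line [240.8 449.2] 0.96 [0.6011 0.1169 0.14  ]
scene carrier_rail [198.5 361.4] 0.91 [0.5215 0.0955 0.17  ]
scene carrier_line [227.5 357.8] 0.6 [0.6022 0.1181 0.14  ]
```

jog_arm(commands="0.001 0.008 0 0.5 0.006; 0.002 0.017 0 1 0.006; 0.004 0.026 0 1.6 0.006; 0.005 0.035 0 2.2 0.006; 0.007 0.045 0 2.8 0.006; 0.009 0.055 0 3.4 0.006; 0.010 0.065 0 4 0.006; 0.012 0.075 0 4.6 0.006; 0.013 0.085 0 5.1 0.006; 0.013 0.085 0 5.1 0.006")

```text
t: 6.95
tcp_pos: [0.6117, 0.1369, 0.3185]
tool_rot: [[-0.227, 0.974, 0.003], [0.974, 0.227, 0.001], [0.0, 0.003, -1.0]]
force: [1.8, 1.1, 0.4]
grip_width: 0.112
grip_force: 25.0
```

```bash
python3 m.py w4.png; python3 - <<'E'
import cv2,numpy as np
a=cv2.imread("pics/w4.png");b=cv2.imread("pics/sw4.png")[170:320,270:470]
cv2.imwrite("pics/c4.png",np.vstack([cv2.resize(a[100:320,240:640],(545,300)),cv2.resize(b,(545,300)[0:1]+(300,),interpolation=cv2.INTER_CUBIC)]))
E
```

```text
6.95 [0.6117 0.1369 0.3185] [1.7658 1.0503 0.4038] 25.010258574038744 0.11167407894967196
tool y yaw 13.120667690193496
wrist carrier_rail [268.2 318.2] 0.62 [0.613  0.1345 0.17  ]
wrist carrier_line [243.4 450.4] 0.71 [0.6821 0.1492 0.14  ]
scene carrier_rail [226.9 362.4] 0.93 [0.613  0.1338 0.17  ]
scene carrier_line [252.9 358.2] 0.68 [0.6789 0.1494 0.14  ]
```

View pics/c4.png

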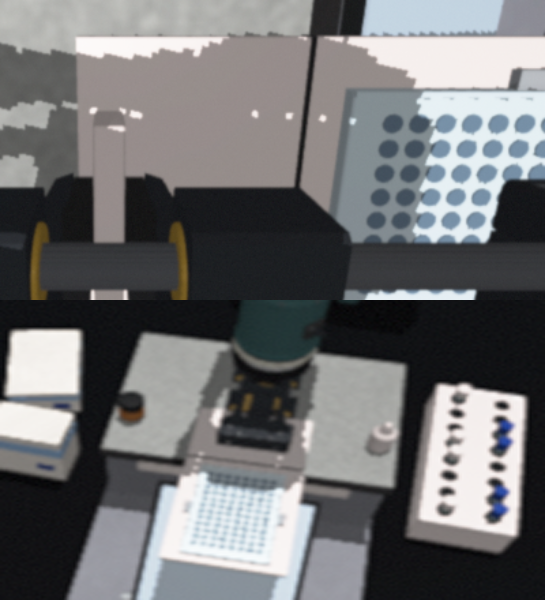

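The wrist crop shows the line (full column about 472) still inside the dark trim (columns about 469–492). I'll measure the remaining gap.

```bash
cat > e.py <<'E'
from h import *
np.set_printoptions(precision=4,suppress=True)
s=read_state();y=s["tool_rot"][:2,1];print(s["t"],s["tcp_pos"],s["force"])
c=cap("wrist")
g=cv2.GaussianBlur(cv2.cvtColor(c["frame"],cv2.COLOR_RGB2GRAY),(3,3),0).astype(float)
t=s["tcp_pos"][:2]
def fit(P):
    P=np.array(P,np.float32);v=cv2.fitLine(P,cv2.DIST_HUBER,0,.001,.001).ravel();a=np.arctan2(v[1],v[0])%np.pi-np.pi/2
    return np.degrees(a),((P-t)@np.array([np.cos(a),np.sin(a)])*1000).mean()
A=[];B=[];L=[]
for r in range(10,118,6):
    d=np.diff(g[r,440:540]);A.append(w(c,(r,440+np.argmin(d)+.5),.14)[:2]);k=np.argmin(d);B.append(w(c,(r,440+k+6+np.argmax(d[k+6:])+.5),.14)[:2])
for r in range(134,210,4): L.append(w(c,(r,445+np.argmin(g[r,445:490])),.148)[:2])
print("trim in",fit(A),"trim out",fit(B),"line",fit(L))
for r in (40,100,150): print(r,g[r,455:515].astype(int))
E
python3 e.py
```

```text
7.35 [0.6104 0.1363 0.3185] [ 1.5237  1.0419 -0.1659]
trim in (np.float32(12.968978), np.float64(73.96417482899193)) trim out (np.float32(18.5845), np.float64(93.79557392515397)) line (np.float32(13.040961), np.float64(70.51123313260553))
40 [174 173 172 171 171 172 173 175 176 177 178 177 177 176 174 172 170 168
 167 166 165 165 166 167 164 144 102  61  41  37  36  37  37  37  36  35
  36  36  36  36  36  36  36  35  35  36  45  70 107 134 144 146 146 146
 146 146 146 146 146 145]
100 [173 175 176 176 177 176 176 174 173 171 171 170 170 170 171 171 169 159
 130  88  53  40  38  38  38  38  38  38  38  37  36  36  37  37  37  37
  38  39  42  51  57  49  35  27  26  26  26  26  26  26  26  26  28  28
  28  32  54 104 160 192]
150 [143 143 143 143 143 143 144 143 143 138 118  79  42  30  49  87 122 138
 143 143 142 142 143 143 143 143 143 143 143 142 142 142 142 143 143 142
 142 142 142 142 142 142 142 142 142 142 142 142 142 143 142 142 142 142
 142 142 142 142 142 142]
```

jog_arm(commands="0.002 0.005 0 0 0.006; 0.003 0.010 0 0 0.006; 0.0035 0.0137 0 0 0.006; 0.0035 0.0137 0 0 0.006; 0.0035 0.0137 0 0 0.006; 0.0035 0.0137 0 0 0.006")

```text
t: 8.15
tcp_pos: [0.6232, 0.1431, 0.3185]
tool_rot: [[-0.227, 0.974, 0.001], [0.974, 0.227, 0.0], [0.0, 0.001, -1.0]]
force: [-0.3, -0.3, 1.5]
grip_width: 0.111
grip_force: 25.0
```

```bash
python3 e.py; python3 m.py w5.png; python3 - <<'E'
import cv2,numpy as np
a=cv2.imread("pics/w5.png");b=cv2.imread("pics/sw5.png")[170:320,270:470]
cv2.imwrite("pics/c5.png",np.vstack([cv2.resize(a[0:220,240:640],(600,300)),cv2.resize(b,(600,300),interpolation=cv2.INTER_CUBIC)]))
E
```

```text
8.15 [0.6232 0.1431 0.3185] [-0.2684 -0.2942  1.5396]
trim in (np.float32(12.8877325), np.float64(59.756647221054195)) trim out (np.float32(12.984086), np.float64(71.47882479366261)) line (np.float32(13.041542), np.float64(70.65653556947893))
40 [ 37  37  37  36  36  36  37  36  36  36  37  37  36  36  37  48  79 118
 140 145 145 146 146 146 146 146 146 146 146 146 146 146 146 146 146 146
 145 145 145 145 145 145 145 144 144 145 145 144 144 144 145 145 146 146
 146 147 147 147 147 147]
100 [ 37  38  38  38  38  38  38  38  41  52  67  77  80  79  72  56  38  29
  26  26  25  24  25  26  26  27  27  27  27  30  51 102 160 193 203 207
 209 209 209 209 210 210 210 209 209 209 209 209 209 209 209 209 209 209
 209 208 209 209 209 209]
150 [143 143 143 143 143 143 143 143 143 140 122  84  45  29  42  79 118 138
 143 143 143 143 143 143 142 142 142 142 142 142 142 142 142 142 142 143
 143 143 143 143 143 143 142 142 142 142 143 142 142 142 142 142 142 142
 142 142 142 142 142 142]
8.2 [0.6232 0.1431 0.3185] [0.7026 0.659  1.9101] 25.001642955467105 0.10974838621446381
tool y yaw 13.117129368984475
wrist carrier_rail [273.8 319.6] 0.96 [0.6255 0.138  0.17  ]
wrist carrier_line [241.7 451.7] 0.89 [0.6935 0.1564 0.14  ]
scene carrier_rail [227.4 362.8] 0.87 [0.6141 0.1354 0.17  ]
scene carrier_line [258.8 358.7] 0.95 [0.6953 0.1572 0.14  ]
```

View pics/c5.png

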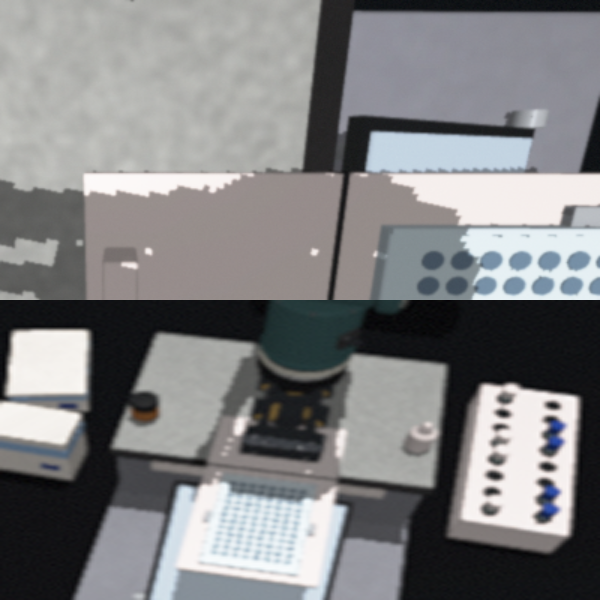

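The wrist crop puts the line at 70.7 mm and the ledge edge at 69.8–71.5 mm. Yaw matches to about 0.1°, the board is centred within 1 mm, and the upward force on the tool fits holding the tail down. I'm handing in.

```bash
python3 -c "
from workcell import arm
print(arm.hand_in())"
```

```text
the job is handed in; nothing more can be done
None
```

The job is handed in, with no verdict returned; by my last camera measurements the engraved line is within about 1 mm of the ledge edge, centred within about 1 mm and square within about 0.2°, and the arm still grips the rail at 25 N to hold the board down on the ledge.

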